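# Heft the lens canisters and show the full one

## Task

Three identical closed lens canisters stand on the blue plate, each on its own white circle, and only one is full. Heft them one at a time, in order from the robot's left to its right, lifting each clear of the plate and setting it back down upright on its own circle, to find the heaviest by feel. Finish holding the heaviest one still and roughly upright at least 10 cm above the plate, gripped by the fingers alone, with the two lighter ones standing on their circles; do not drop or tip any canister and leave the eye-drop bottle, occluder and dish alone.

Things in the scene. Friction and masses are not known exactly. Their poses are not given: they have to be found in the camera images.
- plate: blue storage plate fixed to the table, 140 mm (its x) by 420 mm (its y), 8 mm thick, with three white circles (black rims) in a row along its y axis, 135 mm apart. Origin: centre of its underside, on the table. Its position varies and it is turned by up to 0.35 rad from square to the robot.
- circle_left (a point): centre of the white circle (86 mm across) on the robot's left (plate +y), on the plate's top face, 8 mm above the table; its axes are the plate's
- circle_middle (a point): centre of the white circle (86 mm across) in the middle, on the plate's top face, 8 mm above the table; its axes are the plate's
- circle_right (a point): centre of the white circle (86 mm across) on the robot's right (plate -y), on the plate's top face, 8 mm above the table; its axes are the plate's
- canister_left: closed round steel canister with black lid, 58 mm diameter, 100 mm tall, all three look alike. Origin: centre of its underside, z up its axis. Starts within 6 mm of circle_left's centre, the robot's left-hand (+y) place. Weighs 0.19 to 0.66 kg with its hidden contents (loose, may rattle by 3 mm); the heaviest of the three is at least 0.17 kg above the others, its place varies.
- canister_middle: closed round steel canister with black lid, 58 mm diameter, 100 mm tall, all three look alike. Origin: centre of its underside, z up its axis. Starts within 6 mm of circle_middle's centre, the middle place. Weighs 0.19 to 0.66 kg with its hidden contents (loose, may rattle by 3 mm); the heaviest of the three is at least 0.17 kg above the others, its place varies.
- canister_right: closed round steel canister with black lid, 58 mm diameter, 100 mm tall, all three look alike. Origin: centre of its underside, z up its axis. Starts within 6 mm of circle_right's centre, the robot's right-hand (-y) place. Weighs 0.19 to 0.66 kg with its hidden contents (loose, may rattle by 3 mm); the heaviest of the three is at least 0.17 kg above the others, its place varies.
- drops: bystander: small white eye-drop bottle with a green cap, 32 mm across, 75 mm tall, loose, standing on the table to the left; origin at the centre of its underside
- occluder: bystander: flat black eye occluder, a 64 mm disc on a handle, about 180 mm long and 6 mm thick, loose, lying on the table to the right; origin on the table, about 75 mm from the disc's centre along its x
- dish: bystander: steel dish, 100 mm across, 35 mm tall, loose, on the table to the left; origin at the centre of its underside

How it is judged (in metres and radians):
On the way, in this order (a step that is already met when the one before it is completed fails the run):
1. the left canister is lifted clear (underside 20 mm or more above the plate), carried by the fingers alone, the other two standing on their own circles (z of canister_left in the frame of circle_left above 0.02 m and contact force between canister_left and the fingers above 1 N and contact force between canister_left and plate below 0.05 N and contact force between canister_left and canister_middle below 0.05 N and contact force between canister_left and canister_right below 0.05 N and horizontal distance between canister_middle and circle_middle below 0.03 m and angle between each of canister_middle, canister_right's own z axis and vertical below 0.1 rad and z of canister_middle in the frame of circle_middle below 0.006 m and contact force between each of canister_middle, canister_right and plate above 0.5 N and contact force between each of canister_middle, canister_right and the fingers below 0.1 N and linear speed of each of canister_middle, canister_right below 0.03 m/s and horizontal distance between canister_right and circle_right below 0.03 m and z of canister_right in the frame of circle_right below 0.006 m), for 0.2 s.
2. the middle canister is lifted clear (underside 20 mm or more above the plate), carried by the fingers alone, the other two standing on their own circles (z of canister_middle in the frame of circle_middle above 0.02 m and contact force between canister_middle and the fingers above 1 N and contact force between canister_middle and plate below 0.05 N and contact force between canister_middle and canister_left below 0.05 N and contact force between canister_middle and canister_right below 0.05 N and horizontal distance between canister_left and circle_left below 0.03 m and angle between each of canister_left, canister_right's own z axis and vertical below 0.1 rad and z of canister_left in the frame of circle_left below 0.006 m and contact force between each of canister_left, canister_right and plate above 0.5 N and contact force between each of canister_left, canister_right and the fingers below 0.1 N and linear speed of each of canister_left, canister_right below 0.03 m/s and horizontal distance between canister_right and circle_right below 0.03 m and z of canister_right in the frame of circle_right below 0.006 m), for 0.2 s.
3. the right canister is lifted clear (underside 20 mm or more above the plate), carried by the fingers alone, the other two standing on their own circles (z of canister_right in the frame of circle_right above 0.02 m and contact force between canister_right and the fingers above 1 N and contact force between canister_right and plate below 0.05 N and contact force between canister_right and canister_left below 0.05 N and contact force between canister_right and canister_middle below 0.05 N and horizontal distance between canister_left and circle_left below 0.03 m and angle between each of canister_left, canister_middle's own z axis and vertical below 0.1 rad and z of canister_left in the frame of circle_left below 0.006 m and contact force between each of canister_left, canister_middle and plate above 0.5 N and contact force between each of canister_left, canister_middle and the fingers below 0.1 N and linear speed of each of canister_left, canister_middle below 0.03 m/s and horizontal distance between canister_middle and circle_middle below 0.03 m and z of canister_middle in the frame of circle_middle below 0.006 m), for 0.2 s.
At the end, for the whole second after the job is handed in: The heaviest canister is held by the fingers alone, still, within 0.35 rad of upright, underside over 90 mm above the plate; the two lighter ones (each loading the plate by under 4.5 N) stand upright, released, at rest, within 30 mm of their own circles' centres (((z of canister_left in the frame of circle_left above 0.09 m and contact force between canister_left and the fingers above 1 N and contact force between canister_left and plate below 0.05 N and contact force between canister_left and canister_middle below 0.05 N and contact force between canister_left and canister_right below 0.05 N and angle between canister_left's own z axis and vertical below 0.35 rad and linear speed of each of canister_left, canister_middle, canister_right below 0.03 m/s and horizontal distance between canister_middle and circle_middle below 0.03 m and angle between each of canister_middle, canister_right's own z axis and vertical below 0.1 rad and z of canister_middle in the frame of circle_middle below 0.006 m and contact force between canister_middle and plate between 0.5 and 4.5 N and contact force between each of canister_middle, canister_right and the fingers below 0.1 N and horizontal distance between canister_right and circle_right below 0.03 m and z of canister_right in the frame of circle_right below 0.006 m and contact force between canister_right and plate between 0.5 and 4.5 N) or (z of canister_middle in the frame of circle_middle above 0.09 m and contact force between canister_middle and the fingers above 1 N and contact force between canister_middle and plate below 0.05 N and contact force between canister_middle and canister_left below 0.05 N and contact force between canister_middle and canister_right below 0.05 N and angle between canister_middle's own z axis and vertical below 0.35 rad and linear speed of each of canister_middle, canister_left, canister_right below 0.03 m/s and horizontal distance between canister_left and circle_left below 0.03 m and angle between each of canister_left, canister_right's own z axis and vertical below 0.1 rad and z of canister_left in the frame of circle_left below 0.006 m and contact force between canister_left and plate between 0.5 and 4.5 N and contact force between each of canister_left, canister_right and the fingers below 0.1 N and horizontal distance between canister_right and circle_right below 0.03 m and z of canister_right in the frame of circle_right below 0.006 m and contact force between canister_right and plate between 0.5 and 4.5 N) or (z of canister_right in the frame of circle_right above 0.09 m and contact force between canister_right and the fingers above 1 N and contact force between canister_right and plate below 0.05 N and contact force between canister_right and canister_left below 0.05 N and contact force between canister_right and canister_middle below 0.05 N and angle between canister_right's own z axis and vertical below 0.35 rad and linear speed of each of canister_right, canister_left, canister_middle below 0.03 m/s and horizontal distance between canister_left and circle_left below 0.03 m and angle between each of canister_left, canister_middle's own z axis and vertical below 0.1 rad and z of canister_left in the frame of circle_left below 0.006 m and contact force between canister_left and plate between 0.5 and 4.5 N and contact force between each of canister_left, canister_middle and the fingers below 0.1 N and horizontal distance between canister_middle and circle_middle below 0.03 m and z of canister_middle in the frame of circle_middle below 0.006 m and contact force between canister_middle and plate between 0.5 and 4.5 N))); the arm keeps its last pose, push and grip.
It fails at once if the eye-drop bottle is moved by more than 30 mm (distance of drops from where it was at the start of the episode above 0.03 m).
It fails at once if the occluder is moved by more than 30 mm (distance of occluder from where it was at the start of the episode above 0.03 m).
It fails at once if the steel dish is moved by more than 30 mm (distance of dish from where it was at the start of the episode above 0.03 m).
It fails at once if a canister is tipped over (more than 0.8 rad) (angle between any of canister_left, canister_middle, canister_right's own z axis and vertical above 0.8 rad).
It fails at once if a canister is dropped (falls faster than 0.7 m/s out of the fingers) ((contact force between canister_left and the fingers below 0.05 N and linear speed of canister_left above 0.7 m/s) or (contact force between canister_middle and the fingers below 0.05 N and linear speed of canister_middle above 0.7 m/s) or (contact force between canister_right and the fingers below 0.05 N and linear speed of canister_right above 0.7 m/s)).
It also fails if it takes over 67 s, if anything falls off the work surface, if the arm or the gripper's body presses on something with over 40 N, if the wrist force passes 120 N, or if a joint passes its speed limit or range.

## Robot

A 6-joint arm with a two-finger parallel gripper is mounted at the origin on the work surface. World frame = base frame: x ahead of the robot, y to its left, z up, the work surface at z = 0. Lengths are in mm, angles in rad, forces in N, time in s.
With the tool pointing down it reaches from about 275 to 1000 mm from the base axis. Payload 8.4 kg.
Tool frame: the origin (TCP) lies at the very end of the fingers, on their centre line; the grasp point (between the pads) lies behind it (r.grip_point_offset is the x of the grasp point in the tool frame, in mm); x points along the fingers, z is the direction in which the jaws open and shut, and the axes are right-handed (so a half turn about x gives the same grasp; the last joint's range is limited). The gripper opens to 85 mm and grips with 20 to 120 N. Pads are 22 mm wide; open, the fingers measure 114 mm over their backs; the gripper's body (76 mm by 85 mm) begins 54 mm behind the grasp point. The pads swing forward as they close: fully open they stand 13 mm farther back than shut.
Start: joints at [-1.198, 0.353, 1.633, -0, 1.155, -0.002], TCP at [228.803, -581.616, 231.281] pointing down, gripper open.
Joint ranges: [-2.63, 2.63], [-0.92, 2.1], [0.06, 2.66], [-1.3, 4.44], [0, 2.69], [-3.02, 3.02]. Speed limits (rad/s): [2.22, 2.22, 2.79, 3.14, 3.14, 3.14].

## Interface

Orientations are given as [roll, pitch, yaw] about the fixed x, y, z axes, in that order (R = Rz(yaw) Ry(pitch) Rx(roll)).
In Python, from rig import r, vision, order gives the robot as it stands. The module is installed in compiled form; this text tells all that it offers.
- The arm moves only by the tool step_arm, never from a script. Its argument "rows" is a list of rows, each a list of 7 numbers: the shift along the world's x, y, z in mm, then the turn, a rotation vector about the world's x, y, z in rad, then the finger opening in mm, from 0 to 85.4. A call has exactly 8 rows; each row is the pose to reach, as a shift and turn from the pose measured when the call began; what a row does not reach only later rows make up. A row lasts 1/8 s, in which the tool goes at most 62.5 mm and 10.7 degrees, less where a joint would pass 70% of its speed; a pose out of reach is approached as far as the arm can. A call with a gripper value outside its range is refused whole. The fingers move at their own pace and stop on an object; "force" is the grip in N (left out, the last holds). Time passes only in rows, so rows that repeat a pose let the fingers close, or fill a call up. It gives the time, the measured TCP pose, the force and the opening at its end, in the units of the state.
- r.sense(): the state, without advancing time (a new reading comes with each control period).
- vision.grab_frame(name): name is "scene" or "top"; returns (picture, depth): 384x512x3 uint8, red, green, blue; 384x512 float32, mm along the optical axis (not along the pixel's ray), 0 where there is no reading.
- vision.camera_info(name): a dict with "K" (3x3 intrinsics, pixels), "origin" and "attitude" of the camera in the world. Camera axes: x right, y down, z forward; pixel columns grow to the right and rows downward; lengths in mm; the calibration is good to about 2 mm. A picture is of the moment at which its call begins. camera_info takes no time and is no camera call.
- order.sign_off(): hands the job in, once; it reports no verdict.
The state is a dict: "clock": time; "qpos": joint angles; "qvel": joint speeds; "joint_efforts": joint torques, N m; "eef_pos": TCP position; "tcp_rot": TCP orientation; "contact_force": force on the tool from outside, world axes, zero at the start; "wrist_torque": the same for the moment, N m; "opening": opening from 0.0 (shut) to 1.0 (fully open).
Only numpy, scipy, OpenCV 4.12 (cv2) and the standard library are available. Lean on these libraries where they do the work, as an engineer would, in place of code of your own. Each camera call takes 0.05 s, during which the arm holds its last target.

## Working session

There is one attempt and no reset: what is moved stays moved. The work goes in short steps, Python scripts to look and compute and a tool call to move; the robot and the scene stay as the last step left them, time stands still between calls to the robot, and variables do not carry over. Pictures are saved under pics/ and viewed, and the job is handed in when it is done.

Besides the shell and the picture viewer there is one more tool, called after ">>>" in YAML: its name, and indented under it one key for each argument. step_arm: Moves the arm, as the interface text tells. Its arguments: {"type":"object","properties":{"rows":{"type":"array"},"force":{"type":"number"}},"required":["rows"]}

```bash
mkdir -p pics; python3 - <<'E'
from rig import r, vision, order
import cv2,numpy as np
s=r.sense()
print(s, r.grip_point_offset)
for n in("scene","top"):
    p,d=vision.grab_frame(n)
    cv2.imwrite(f"pics/{n}0.png",p[:,:,::-1]); np.save(f"{n}0.npy",d)
    c=vision.camera_info(n);print(n,c)
E
```

```text
{'clock': 0.0, 'qpos': array([-1.19838414e+00,  3.53646628e-01,  1.63413647e+00, -1.29111353e-05,
        1.15517186e+00, -2.40746126e-03]), 'qvel': array([-2.20066918e-04,  2.26911950e-04, -9.95396433e-04,  6.13996418e-04,
        2.16793556e-04, -5.51280124e-05]), 'joint_efforts': array([-4.66034253e-04, -6.05245256e+01, -3.42071700e+01,  2.68097519e-04,
        9.32007737e-03, -6.15870661e-06]), 'eef_pos': array([ 228.63709963, -581.17594759,  230.56161959]), 'tcp_rot': array([-3.13533499,  1.56943397,  1.95187886]), 'contact_force': array([-0.1889998 ,  0.1334251 , -0.35816308]), 'wrist_torque': array([0.0128079 , 0.07510154, 0.03381975]), 'opening': 1.0027812329658083} -18.700000000000003
scene {'K': array([[356.43913937,   0.        , 257.95077572],
       [  0.        , 356.43913937, 193.18417149],
       [  0.        ,   0.        ,   1.        ]]), 'origin': array([955.27492678, 489.4290423 , 888.40428426]), 'attitude': array([-2.48123102, -0.00368099,  2.48548846])}
top {'K': array([[362.86301089,   0.        , 257.96679148],
       [  0.        , 362.86301089, 194.23343787],
       [  0.        ,   0.        ,   1.        ]]), 'origin': array([ 387.46060476,  -28.0818987 , 1037.08545215]), 'attitude': array([-2.98432402, -0.01009191, -1.57137579])}
```

View pics/scene0.png

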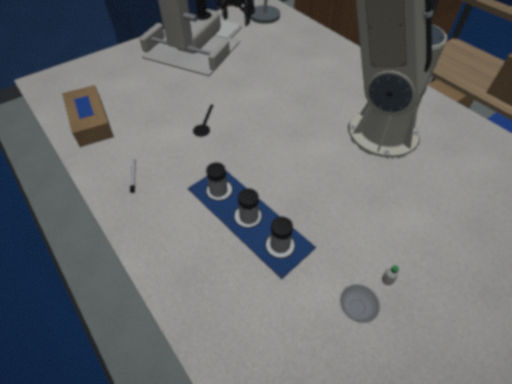

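View pics/top0.png

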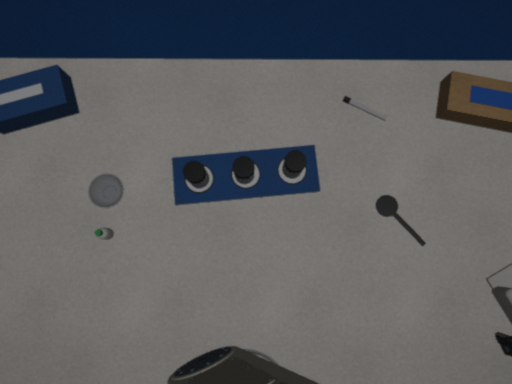

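The scene view shows the blue plate with three canisters, with lids at (216,172), (248,199) and (281,227). The dish is at (360,303) and the drops at (391,273). In the top view the plate spans (173..318, 147..203), with lids at (195,173), (243,167) and (294,161). The dish and drops are on the left and the occluder on the right.

```bash
cat > h.py <<'E'
import numpy as np,cv2
from scipy.spatial.transform import Rotation as R
from rig import r,vision,order
def ray(n,uv,z):
    c=vision.camera_info(n);K=c["K"];o=np.array(c["origin"]);Rm=R.from_euler('xyz',c["attitude"]).as_matrix()
    uv=np.atleast_2d(uv).astype(float)
    d=np.c_[(uv[:,0]-K[0,2])/K[0,0],(uv[:,1]-K[1,2])/K[1,1],np.ones(len(uv))]@Rm.T
    t=(z-o[2])/d[:,2]
    return o+t[:,None]*d
def cloud(n,d):
    c=vision.camera_info(n);K=c["K"];Rm=R.from_euler('xyz',c["attitude"]).as_matrix()
    v,u=np.mgrid[:384,:512]
    p=np.stack([(u-K[0,2])/K[0,0]*d,(v-K[1,2])/K[1,1]*d,d],-1)
    return p@Rm.T+np.array(c["origin"])
def measure(n,p,d):
    P=cloud(n,d); hsv=cv2.cvtColor(p,cv2.COLOR_RGB2HSV)
    near=(P[...,0]>350)&(P[...,0]<700)&(abs(P[...,1])<300)&(d>0)
    # lids top by depth
    top=((abs(P[...,2]-108)<7)&near&(hsv[...,2]<70)).astype(np.uint8)
    nl,l,st,ce=cv2.connectedComponentsWithStats(top)
    for i in range(1,nl):
        if st[i,4]>100:
            m=l==i; (cx,cy),rad=cv2.minEnclosingCircle(np.argwhere(m)[:,::-1].astype(np.float32))
            w=ray(n,[ce[i],(cx,cy)],108); print(n,'lid',st[i,4],ce[i].round(1),w[:,:2].round(1).tolist(),'z',P[m][:,2].mean().round(1),'ext',np.ptp(ray(n,np.argwhere(m)[:,::-1],108),axis=0).round(0))
    blue=((hsv[...,0]>100)&(hsv[...,0]<130)&(hsv[...,1]>110)&near&(P[...,2]<30)).astype(np.uint8)
    cs,_=cv2.findContours(blue,cv2.RETR_EXTERNAL,cv2.CHAIN_APPROX_NONE)
    c=max(cs,key=cv2.contourArea); w=ray(n,c[:,0],8)[:,:2].astype(np.float32)
    q=cv2.minAreaRect(w); print(n,'plate',q); 
    b=cv2.boxPoints(q); e=b[1]-b[0],b[2]-b[1]; L=max(e,key=np.linalg.norm); L=L/np.linalg.norm(L); L=L if L[1]>0 else -L
    print('yaw',np.arctan2(-L[0],L[1])); 
    for k,nm in((1,'left'),(0,'mid'),(-1,'right')): print(nm,(np.array(q[0])+135*k*L).round(1))
E
python3 - <<'E'
from h import *
for n in("top","scene"):
    p=cv2.imread(f"pics/{n}0.png")[:,:,::-1].copy(); measure(n,p,np.load(f"{n}0.npy"))
s=r.sense();print(R.from_euler('xyz',s['tcp_rot']).as_matrix().round(3))
p=cv2.imread(f"pics/top0.png"); cv2.imwrite("pics/topz.png",cv2.resize(p[130:220,160:340],None,fx=4,fy=4,interpolation=cv2.INTER_CUBIC))
E
```

```text
top lid 376 [294.5 160.8] [[624.2, -133.9], [624.0, -133.8]] z 107.9 ext [57. 56.  0.]
top lid 374 [242.6 166.6] [[608.1, 2.6], [607.7, 2.8]] z 108.1 ext [56. 55.  0.]
top lid 381 [193.2 171.4] [[595.1, 131.7], [595.4, 132.0]] z 107.8 ext [56. 58.  0.]
top plate ((610.1122436523438, -2.17108154296875), (135.64254760742188, 414.4192199707031), 5.455864429473877)
yaw 0.09522289
left [597.3 132.2]
mid [610.1  -2.2]
right [ 622.9 -136.6]
scene lid 224 [215.3 170.3] [[630.4, -131.8], [632.1, -129.0]] z 107.7 ext [56. 57.  0.]
scene lid 282 [247.3 197.1] [[614.6, 3.9], [615.2, 5.3]] z 107.9 ext [56. 59.  0.]
scene lid 338 [281.2 226.3] [[601.7, 133.4], [601.9, 134.0]] z 107.8 ext [58. 60.  0.]
scene plate ((612.7144775390625, -0.8548126220703125), (132.6074676513672, 411.5603332519531), 5.560880184173584)
yaw 0.097055696
left [599.6 133.5]
mid [612.7  -0.9]
right [ 625.8 -135.2]
[[-0.     0.931  0.366]
 [ 0.001  0.366 -0.931]
 [-1.    -0.    -0.001]]
```

View pics/topz.png

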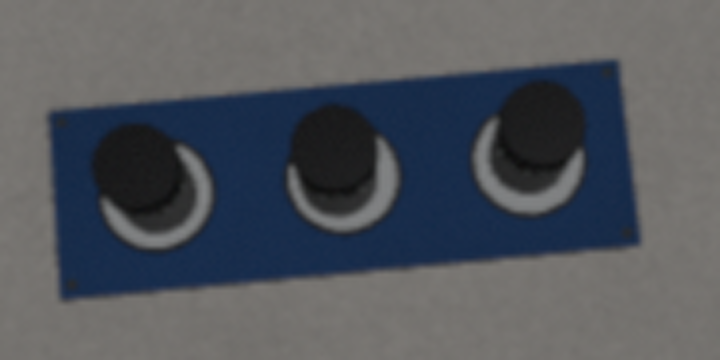

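The lids measure about 57 mm across at z = 108 in both views, and their spacing is about 135 mm, as given. Plate yaw is about 0.096 rad. I'll move over the left canister with the jaws along the plate's x.

>>> step_arm:
  rows:
    - [26,51,0,0,0,0.09,85]
    - [53,102,0,0,0,0.18,85]
    - [79,153,0,0,0,0.28,85]
    - [105,204,0,0,0,0.37,85]
    - [132,255,0,0,0,0.46,85]
    - [158,306,0,0,0,0.55,85]
    - [185,357,0,0,0,0.65,85]
    - [211,408,0,0,0,0.74,85]
  force: 60

```text
clock: 1.1
eef_pos: [440.2, -171.4, 230.6]
tcp_rot: [3.138, 1.57, 2.685]
contact_force: [0.7, -1.1, -0.2]
opening: 0.994
```

>>> step_arm:
  rows:
    - [26,51,0,0,0,0.09,85]
    - [53,102,0,0,0,0.18,85]
    - [79,153,0,0,0,0.28,85]
    - [105,204,0,0,0,0.37,85]
    - [132,255,0,0,0,0.46,85]
    - [158,306,0,0,0,0.55,85]
    - [158,306,0,0,0,0.55,85]
    - [158,306,0,0,0,0.55,85]

```text
clock: 2.1
eef_pos: [597.5, 134.3, 230.0]
tcp_rot: [-2.928, 1.568, -2.831]
contact_force: [0.4, -0.3, -0.0]
opening: 0.993
```

>>> step_arm:
  rows:
    - [0,-2,-25,0,0,0,85]
    - [0,-2,-50,0,0,0,85]
    - [0,-2,-75,0,0,0,85]
    - [0,-2,-100,0,0,0,85]
    - [0,-2,-100,0,0,0,85]
    - [0,-2,-100,0,0,0,85]
    - [0,-2,-100,0,0,0,85]
    - [0,-2,-100,0,0,0,85]

```text
clock: 3.1
eef_pos: [597.9, 132.3, 130.9]
tcp_rot: [-2.849, 1.569, -2.752]
contact_force: [0.8, 0.4, -0.7]
opening: 0.992
```

```bash
python3 - <<'E'
from h import *
s=r.sense();print(s['eef_pos'],s['contact_force'],s['joint_efforts'],R.from_euler('xyz',s['tcp_rot']).as_matrix().round(3))
p,d=vision.grab_frame("scene");cv2.imwrite("pics/s1.png",cv2.resize(p[100:300,150:400,::-1],None,fx=3,fy=3))
E
```

```text
[597.91345695 132.34531973 130.88693082] [ 0.76771125  0.37942734 -0.71290379] [-1.17392982e-01 -6.20845556e+01 -2.95100677e+01 -6.71025526e-03
  1.59198884e-02  2.00903373e-04] [[-0.001 -0.097  0.995]
 [-0.001  0.995  0.097]
 [-1.    -0.    -0.001]]
```

View pics/s1.png

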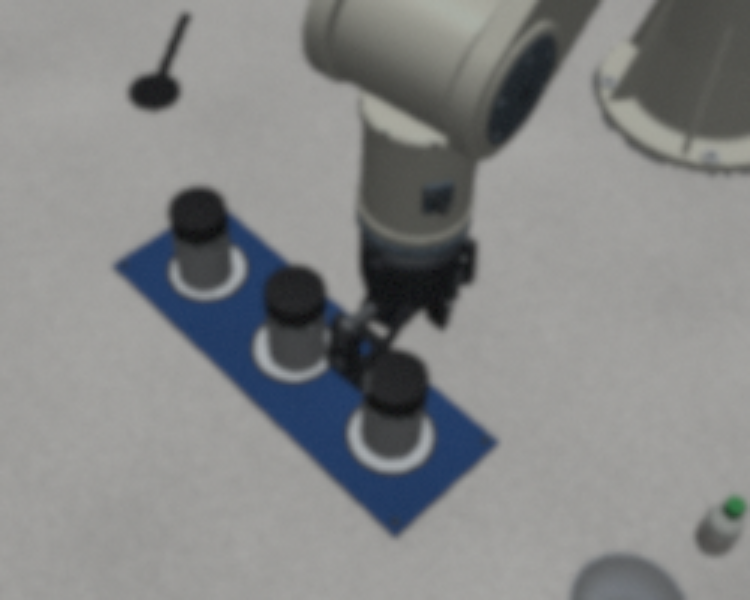

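The crop shows the open fingers at about (345,350) and (440,315), straddling the left lid at (395,370) from above. I'll check by projecting the TCP.

```bash
cat >> h.py <<'E'
def proj(n,P):
    c=vision.camera_info(n);K=c["K"];Rm=R.from_euler('xyz',c["attitude"]).as_matrix()
    q=(np.atleast_2d(P)-np.array(c["origin"]))@Rm; q=q@K.T; return q[:,:2]/q[:,2:]
E
python3 - <<'E'
from h import *
t=np.array([597.9,132.3,131]);z=np.array([.995,.097,0])
print((proj("scene",[t,t+z*45,t-z*45,[597.9,132.3,108]])-[150,100])*3)
E
```

```text
[[397.67553371 361.10290194]
 [359.68101121 392.06740797]
 [434.11092662 331.40904428]
 [396.12601486 375.82930993]]
```

The projections agree with the view, so I'll go down.

>>> step_arm:
  rows:
    - [1,0,-15,0,0,0,85]
    - [1,0,-30,0,0,0,85]
    - [1,0,-45,0,0,0,85]
    - [1,0,-60,0,0,0,85]
    - [1,0,-70,0,0,0,85]
    - [1,0,-75,0,0,0,85]
    - [1,0,-75,0,0,0,85]
    - [1,0,-75,0,0,0,85]

```text
clock: 4.15
eef_pos: [599.2, 132.5, 56.1]
tcp_rot: [-2.723, 1.57, -2.626]
contact_force: [-0.7, -0.5, 0.7]
opening: 0.993
```

>>> step_arm:
  rows:
    - [0,0,0,0,0,0,70]
    - [0,0,0,0,0,0,65]
    - [0,0,0,0,0,0,60]
    - [0,0,0,0,0,0,56]
    - [0,0,0,0,0,0,50]
    - [0,0,0,0,0,0,45]
    - [0,0,0,0,0,0,40]
    - [0,0,0,0,0,0,40]
  force: 50

```text
clock: 5.15
eef_pos: [598.3, 132.4, 56.4]
tcp_rot: [-2.968, 1.568, -2.871]
contact_force: [-5.6, -1.1, 7.6]
opening: 0.67
```

```bash
python3 - <<'E'
from h import *
s=r.sense();print(s['eef_pos'],s['contact_force'],s['wrist_torque'],s['opening'],s['qpos'])
p,d=vision.grab_frame("scene");cv2.imwrite("pics/s2.png",cv2.resize(p[100:300,150:400,::-1],None,fx=3,fy=3))
E
```

```text
[598.26951655 132.35085924  56.38821865] [-5.60080687 -1.14755616  7.60340033] [-0.12298339  0.90690393 -0.04364214] 0.6695781682458298 [ 2.15348453e-01  5.43156682e-01  1.78236062e+00 -1.96226199e-04
  8.18662206e-01  1.18382437e-01]
```

View pics/s2.png

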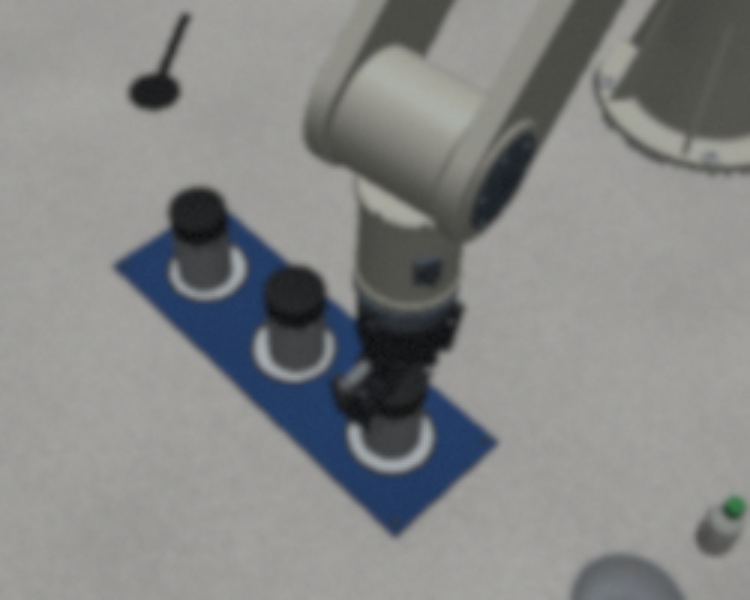

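The fingers closed at 57 mm on the left canister, which matches its diameter, and it stands upright. Next I lift 45 mm.

>>> step_arm:
  rows:
    - [0,0,6,0,0,0,40]
    - [0,0,14,0,0,0,40]
    - [0,0,24,0,0,0,40]
    - [0,0,34,0,0,0,40]
    - [0,0,42,0,0,0,40]
    - [0,0,45,0,0,0,40]
    - [0,0,45,0,0,0,40]
    - [0,0,45,0,0,0,40]

```text
clock: 6.2
eef_pos: [598.0, 132.3, 101.1]
tcp_rot: [-2.971, 1.568, -2.874]
contact_force: [0.6, -0.5, -3.8]
opening: 0.667
```

```bash
cat > heft.py <<'E'
from h import *
import sys
F=[];E=[]
for i in range(16):
    p,d=vision.grab_frame("scene"); s=r.sense(); F.append(s['contact_force']);E.append(s['joint_efforts'])
F=np.array(F);print('F',F.mean(0).round(2),F.std(0).round(2),'last8',F[8:].mean(0).round(2),'eff',np.mean(E,0).round(2),s['eef_pos'].round(1),s['opening'],s['clock'],R.from_euler('xyz',s['tcp_rot']).as_matrix()[2].round(3))
cv2.imwrite(sys.argv[1],cv2.resize(p[100:300,150:400,::-1],None,fx=3,fy=3))
E
python3 heft.py pics/s3.png
```

```text
F [-0.08 -0.2  -3.14] [0.37 0.62 0.55] last8 [-0.02 -0.04 -3.17] eff [-0.000e+00 -6.525e+01 -2.915e+01 -0.000e+00  2.000e-02  0.000e+00] [598.3 132.3 101.4] 0.6636049743903716 7.0 [-1.    -0.    -0.002]
```

View pics/s3.png

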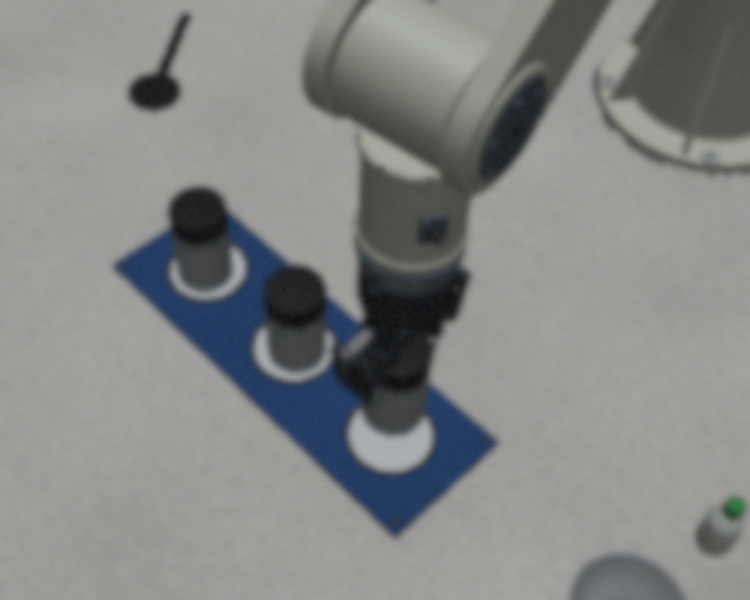

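The left canister hangs free above its circle, centred at about (392,400) in the crop. It weighs about 3.15 N (0.32 kg). Setting it down and releasing.

>>> step_arm:
  rows:
    - [0,0,-8,0,0,0,40]
    - [0,0,-18,0,0,0,40]
    - [0,0,-28,0,0,0,40]
    - [0,0,-36,0,0,0,40]
    - [0,0,-41,0,0,0,40]
    - [0,0,-44,0,0,0,40]
    - [0,0,-45,0,0,0,40]
    - [0,0,-45,0,0,0,40]

```text
clock: 8.0
eef_pos: [598.5, 132.4, 56.7]
tcp_rot: [-2.952, 1.569, -2.855]
contact_force: [0.0, 0.2, -3.4]
opening: 0.667
```

```bash
python3 - <<'E'
from h import *
for i in range(6):
    p,d=vision.grab_frame("scene"); s=r.sense(); print(s['contact_force'].round(1),s['eef_pos'].round(1))
E
```

```text
[ 0.9 -1.1 -3.3] [598.6 132.4  56.7]
[-0.1  0.5 -3.8] [598.5 132.4  56.7]
[ 0.6  0.2 -3.5] [598.5 132.4  56.7]
[-0.7  0.7 -4. ] [598.4 132.4  56.6]
[ 0.8 -0.3 -3.6] [598.4 132.4  56.6]
[ 0.2  0.6 -3.7] [598.4 132.4  56.5]
```

>>> step_arm:
  rows:
    - [0,0,-0.5,0,0,0,40]
    - [0,0,-1,0,0,0,40]
    - [0,0,-1.5,0,0,0,40]
    - [0,0,-1.5,0,0,0,58]
    - [0,0,-1.5,0,0,0,62]
    - [0,0,-1.5,0,0,0,70]
    - [0,0,-1.5,0,0,0,85]
    - [0,0,-1.5,0,0,0,85]

```text
clock: 9.3
eef_pos: [598.5, 132.4, 55.0]
tcp_rot: [-2.951, 1.569, -2.854]
contact_force: [-0.1, -0.2, 0.9]
opening: 0.998
```

>>> step_arm:
  rows:
    - [0,0,0,0,0,0,85]
    - [0,0,0,0,0,0,85]
    - [0,0,10,0,0,0,85]
    - [0,0,25,0,0,0,85]
    - [0,0,50,0,0,0,85]
    - [0,0,80,0,0,0,85]
    - [0,0,105,0,0,0,85]
    - [0,0,105,0,0,0,85]

```text
clock: 10.3
eef_pos: [600.2, 132.7, 163.2]
tcp_rot: [0.064, 1.568, 0.161]
contact_force: [-0.7, 0.2, -0.2]
opening: 0.995
```

```bash
python3 heft.py pics/s4.png
```

```text
F [-0.03  0.22  0.16] [0.55 0.37 0.54] last8 [0.02 0.19 0.03] eff [ 0.000e+00 -6.164e+01 -3.115e+01 -0.000e+00  2.000e-02 -0.000e+00] [598.5 132.4 159.9] 0.9945665852776996 11.1 [-1.    -0.    -0.002]
```

View pics/s4.png

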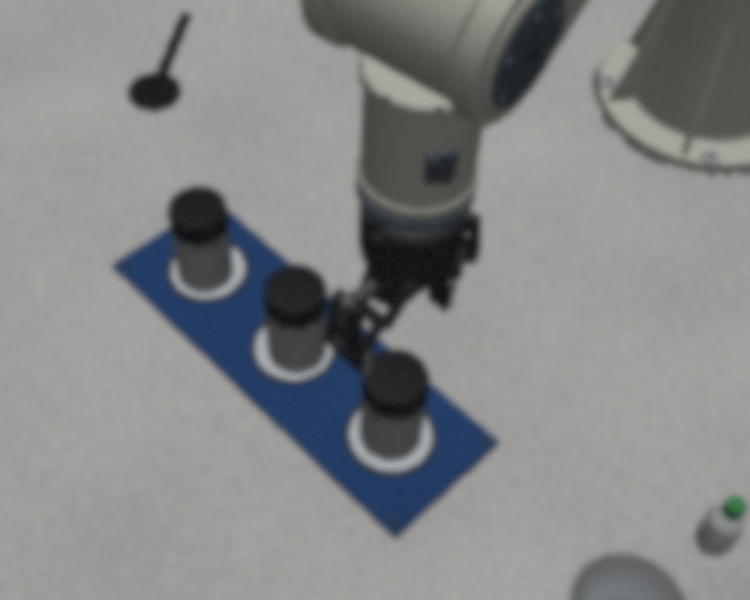

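The left canister is back, upright on its circle, with its lid at (395,382), and the zero offset reads about 0.1 N. On to the middle one.

>>> step_arm:
  rows:
    - [2,-25,0,0,0,0,85]
    - [5,-52,0,0,0,0,85]
    - [8,-78,0,0,0,0,85]
    - [10,-104,0,0,0,0,85]
    - [12,-122,0,0,0,0,85]
    - [12.5,-129.5,0,0,0,0,85]
    - [12.5,-129.5,0,0,0,0,85]
    - [12.5,-129.5,0,0,0,0,85]

```text
clock: 12.1
eef_pos: [610.9, 3.5, 159.9]
tcp_rot: [-3.062, 1.569, -2.965]
contact_force: [-0.2, 0.2, -0.6]
opening: 0.994
```

>>> step_arm:
  rows:
    - [0,0,-15,0,0,0,85]
    - [0,0,-35,0,0,0,85]
    - [0,0,-55,0,0,0,85]
    - [0,0,-75,0,0,0,85]
    - [0,0,-92,0,0,0,85]
    - [0,0,-101,0,0,0,85]
    - [0,0,-104,0,0,0,85]
    - [0,0,-104,0,0,0,85]

```text
clock: 13.1
eef_pos: [611.2, 3.5, 56.1]
tcp_rot: [-3.014, 1.569, -2.916]
contact_force: [-0.3, -0.5, -0.6]
opening: 0.993
```

>>> step_arm:
  rows:
    - [0,0,0,0,0,0,70]
    - [0,0,0,0,0,0,65]
    - [0,0,0,0,0,0,60]
    - [0,0,0,0,0,0,56]
    - [0,0,0,0,0,0,50]
    - [0,0,0,0,0,0,45]
    - [0,0,0,0,0,0,40]
    - [0,0,0,0,0,0,40]

```text
clock: 14.1
eef_pos: [610.4, 3.5, 56.5]
tcp_rot: [-3.09, 1.568, -2.992]
contact_force: [-5.3, 0.4, 6.4]
opening: 0.669
```

```bash
python3 heft.py pics/s5.png
```

```text
F [-5.25 -0.71  6.92] [0.44 0.38 0.59] last8 [-5.26 -0.81  7.11] eff [ 3.100e-01 -6.142e+01 -2.689e+01  1.200e-01 -1.670e+00 -1.000e-02] [610.5   3.4  56.6] 0.6663601803962416 14.9 [-1.    -0.    -0.003]
```

View pics/s5.png

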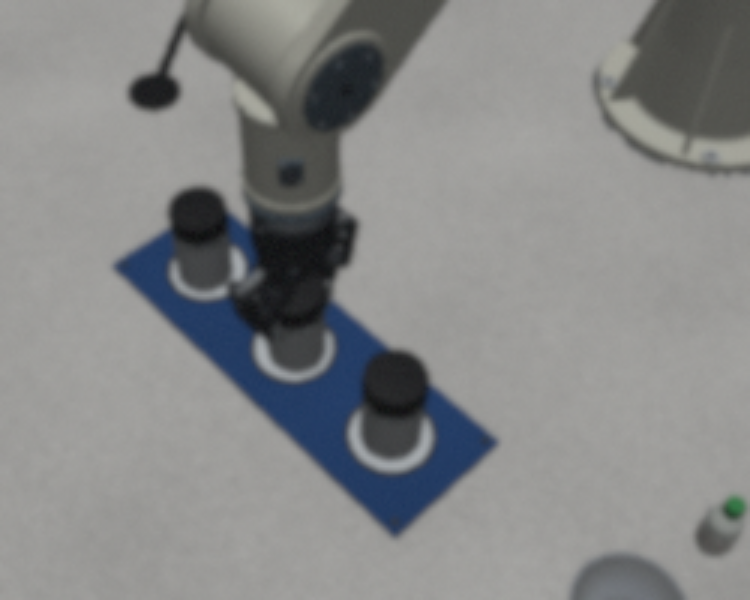

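The middle canister is gripped at 57 mm and upright at (295,330). Lifting.

>>> step_arm:
  rows:
    - [0,0,6,0,0,0,40]
    - [0,0,14,0,0,0,40]
    - [0,0,24,0,0,0,40]
    - [0,0,34,0,0,0,40]
    - [0,0,42,0,0,0,40]
    - [0,0,45,0,0,0,40]
    - [0,0,45,0,0,0,40]
    - [0,0,45,0,0,0,40]

```text
clock: 15.9
eef_pos: [610.1, 3.4, 101.2]
tcp_rot: [-3.106, 1.567, -3.009]
contact_force: [-0.1, -0.9, -6.1]
opening: 0.665
```

```bash
python3 heft.py pics/s6.png
```

```text
F [ 0.01  0.17 -6.3 ] [0.72 0.5  0.64] last8 [-0.15  0.21 -6.43] eff [ 0.000e+00 -6.678e+01 -3.011e+01 -1.000e-02  3.000e-02  0.000e+00] [610.4   3.4 101.5] 0.6580388760936636 16.7 [-1.    -0.    -0.003]
```

View pics/s6.png

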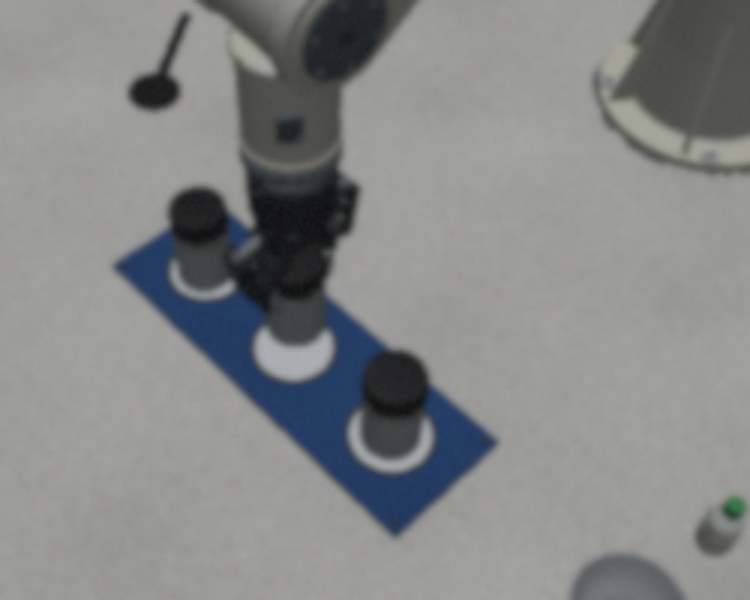

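The middle one hangs clear at about 6.3 N (0.64 kg), close to the stated maximum. Setting it down and releasing.

>>> step_arm:
  rows:
    - [0,0,-8,0,0,0,40]
    - [0,0,-18,0,0,0,40]
    - [0,0,-28,0,0,0,40]
    - [0,0,-36,0,0,0,40]
    - [0,0,-41,0,0,0,40]
    - [0,0,-44,0,0,0,40]
    - [0,0,-45.5,0,0,0,40]
    - [0,0,-46,0,0,0,40]

```text
clock: 17.7
eef_pos: [610.5, 3.4, 56.6]
tcp_rot: [-3.056, 1.568, -2.958]
contact_force: [-4.7, 0.1, 7.8]
opening: 0.665
```

```bash
python3 - <<'E'
from h import *
for i in range(5):
    p,d=vision.grab_frame("scene"); s=r.sense(); print(s['contact_force'].round(1),s['eef_pos'].round(1))
E
```

```text
[-4.9 -1.3  3.5] [610.5   3.4  56.6]
[-4.6 -0.2  4.9] [610.5   3.4  56.6]
[-5.2 -0.4  6.1] [610.5   3.4  56.5]
[-4.8 -0.4  6.1] [610.5   3.4  56.6]
[-5.3 -0.3  7.3] [610.5   3.4  56.6]
```

It is touching down (+6 N up). Releasing, rising, and moving to the right canister.

>>> step_arm:
  rows:
    - [0,0,0,0,0,0,58]
    - [0,0,0,0,0,0,62]
    - [0,0,0,0,0,0,70]
    - [0,0,0,0,0,0,85]
    - [0,0,0,0,0,0,85]
    - [0,0,0,0,0,0,85]
    - [0,0,0,0,0,0,85]
    - [0,0,10,0,0,0,85]

```text
clock: 18.95
eef_pos: [609.8, 3.4, 66.2]
tcp_rot: [-3.115, 1.566, -3.017]
contact_force: [-1.1, 0.4, 0.8]
opening: 0.996
```

>>> step_arm:
  rows:
    - [0,0,15,0,0,0,85]
    - [0,0,35,0,0,0,85]
    - [0,0,60,0,0,0,85]
    - [0,0,85,0,0,0,85]
    - [0,0,95,0,0,0,85]
    - [0,0,95,0,0,0,85]
    - [0,0,95,0,0,0,85]
    - [0,0,95,0,0,0,85]

```text
clock: 19.95
eef_pos: [609.2, 3.4, 160.2]
tcp_rot: [3.134, 1.565, -3.051]
contact_force: [0.5, -0.3, 0.4]
opening: 0.995
```

```bash
python3 heft.py pics/s7.png
```

```text
F [ 0.16  0.15 -0.03] [0.49 0.41 0.4 ] last8 [ 0.23  0.19 -0.09] eff [ 0.000e+00 -6.085e+01 -3.091e+01 -0.000e+00  3.000e-02  0.000e+00] [609.8   3.4 161.3] 0.9944881668838925 20.75 [-1.    -0.    -0.004]
```

View pics/s7.png

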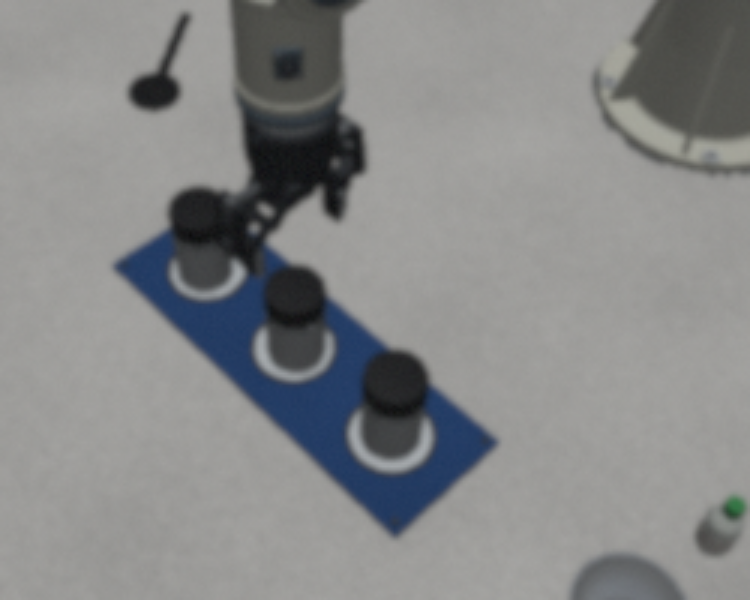

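All three stand upright on their circles, with the middle lid at (294,295). Next is the right canister at about (627, -133).

>>> step_arm:
  rows:
    - [3,-25,0,0,0,0,85]
    - [6,-52,0,0,0,0,85]
    - [10,-80,0,0,0,0,85]
    - [13,-108,0,0,0,0,85]
    - [16,-128,0,0,0,0,85]
    - [17,-136,0,0,0,0,85]
    - [17,-136,0,0,0,0,85]
    - [17,-136,0,0,0,0,85]

```text
clock: 21.75
eef_pos: [626.8, -131.8, 161.2]
tcp_rot: [3.1, 1.566, -3.085]
contact_force: [0.1, 0.3, 0.5]
opening: 0.997
```

>>> step_arm:
  rows:
    - [0,0,-15,0,0,0,85]
    - [0,0,-35,0,0,0,85]
    - [0,0,-55,0,0,0,85]
    - [0,0,-75,0,0,0,85]
    - [0,0,-92,0,0,0,85]
    - [0,0,-101,0,0,0,85]
    - [0,0,-105,0,0,0,85]
    - [0,0,-105,0,0,0,85]

```text
clock: 22.75
eef_pos: [627.0, -131.9, 56.4]
tcp_rot: [3.124, 1.567, -3.062]
contact_force: [0.6, -0.2, 0.0]
opening: 0.99
```

>>> step_arm:
  rows:
    - [0,0,0,0,0,0,70]
    - [0,0,0,0,0,0,65]
    - [0,0,0,0,0,0,60]
    - [0,0,0,0,0,0,56]
    - [0,0,0,0,0,0,50]
    - [0,0,0,0,0,0,45]
    - [0,0,0,0,0,0,40]
    - [0,0,0,0,0,0,40]

```text
clock: 23.75
eef_pos: [626.6, -132.0, 56.9]
tcp_rot: [3.118, 1.566, -3.067]
contact_force: [-2.9, 0.3, 6.4]
opening: 0.672
```

```bash
python3 heft.py pics/s8.png
```

```text
F [-3.7  -0.19  6.45] [0.59 0.49 0.4 ] last8 [-3.6  -0.16  6.6 ] eff [ 5.700e-01 -6.459e+01 -2.690e+01  2.100e-01 -1.180e+00 -2.000e-02] [ 626.6 -132.    57. ] 0.6745335602463427 24.55 [-1.     0.    -0.005]
```

View pics/s8.png

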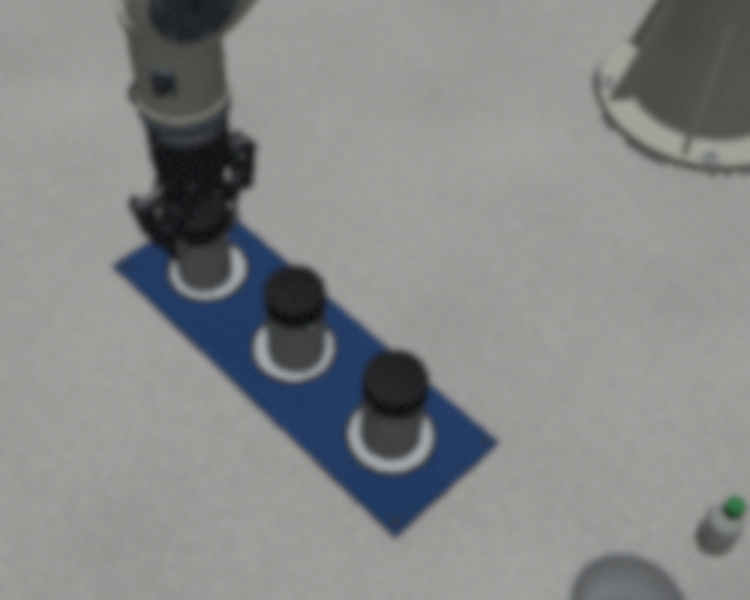

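The right canister is gripped at 57 mm and upright at (205,260). Lifting.

>>> step_arm:
  rows:
    - [0,0,6,0,0,0,40]
    - [0,0,14,0,0,0,40]
    - [0,0,24,0,0,0,40]
    - [0,0,34,0,0,0,40]
    - [0,0,42,0,0,0,40]
    - [0,0,45,0,0,0,40]
    - [0,0,45,0,0,0,40]
    - [0,0,45,0,0,0,40]

```text
clock: 25.55
eef_pos: [626.4, -131.9, 101.6]
tcp_rot: [3.087, 1.565, -3.098]
contact_force: [0.5, 0.0, -1.4]
opening: 0.675
```

```bash
python3 heft.py pics/s9.png
```

```text
F [ 0.15  0.13 -1.75] [0.35 0.43 0.69] last8 [ 0.13  0.05 -2.01] eff [-0.000e+00 -6.766e+01 -2.948e+01 -1.000e-02  3.000e-02  0.000e+00] [ 626.6 -132.   102. ] 0.6698258707316493 26.35 [-1.     0.    -0.005]
```

View pics/s9.png

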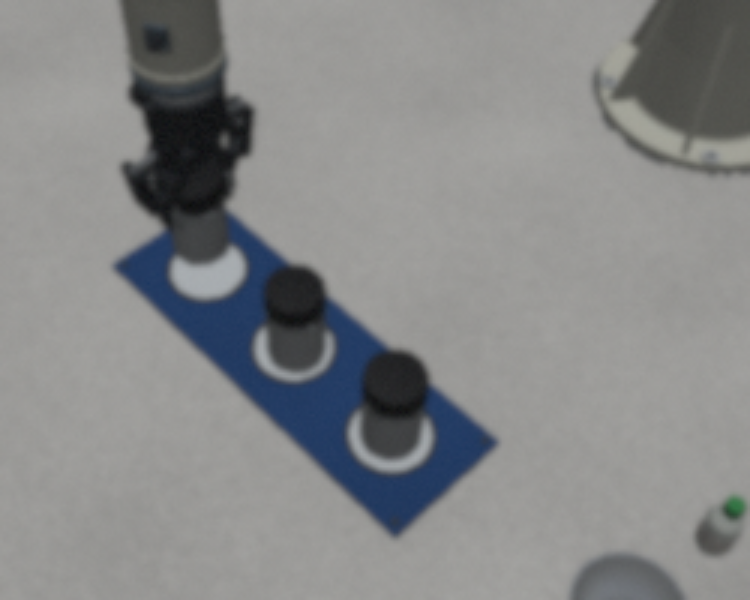

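The right one hangs clear at about 1.9 N (0.19 kg), so the middle is clearly the heaviest. Setting the right one down.

>>> step_arm:
  rows:
    - [0,0,-8,0,0,0,40]
    - [0,0,-18,0,0,0,40]
    - [0,0,-28,0,0,0,40]
    - [0,0,-36,0,0,0,40]
    - [0,0,-41,0,0,0,40]
    - [0,0,-44,0,0,0,40]
    - [0,0,-45.5,0,0,0,40]
    - [0,0,-46,0,0,0,40]

```text
clock: 27.35
eef_pos: [626.6, -132.0, 57.0]
tcp_rot: [-3.139, 1.566, -3.041]
contact_force: [-4.8, -0.4, 9.4]
opening: 0.669
```

```bash
python3 - <<'E'
from h import *
for i in range(5):
    p,d=vision.grab_frame("scene"); s=r.sense(); print(s['contact_force'].round(1),s['eef_pos'].round(1))
E
```

```text
[-3.   0.8  4.8] [ 626.6 -132.1   57. ]
[-2.1  0.8  5.2] [ 626.6 -132.    57. ]
[-3.3  0.7  5.4] [ 626.6 -132.    57. ]
[-4.3  1.5  4.9] [ 626.6 -132.    57. ]
[-3.3 -0.2  3.9] [ 626.6 -132.    57. ]
```

Down. Releasing, rising, and returning to the middle at (610.5, 3.4).

>>> step_arm:
  rows:
    - [0,0,0,0,0,0,58]
    - [0,0,0,0,0,0,62]
    - [0,0,0,0,0,0,70]
    - [0,0,0,0,0,0,85]
    - [0,0,0,0,0,0,85]
    - [0,0,0,0,0,0,85]
    - [0,0,0,0,0,0,85]
    - [0,0,10,0,0,0,85]

```text
clock: 28.6
eef_pos: [626.0, -131.9, 66.6]
tcp_rot: [3.07, 1.565, -3.115]
contact_force: [0.9, 0.6, 1.1]
opening: 0.992
```

>>> step_arm:
  rows:
    - [0,0,15,0,0,0,85]
    - [0,0,35,0,0,0,85]
    - [0,0,60,0,0,0,85]
    - [0,0,85,0,0,0,85]
    - [0,0,95,0,0,0,85]
    - [0,0,95,0,0,0,85]
    - [0,0,95,0,0,0,85]
    - [0,0,95,0,0,0,85]

```text
clock: 29.6
eef_pos: [625.4, -131.8, 160.6]
tcp_rot: [3.018, 1.563, 3.116]
contact_force: [0.2, -0.3, 0.3]
opening: 0.994
```

>>> step_arm:
  rows:
    - [-3,25,0,0,0,0,85]
    - [-6,52,0,0,0,0,85]
    - [-10,80,0,0,0,0,85]
    - [-13,108,0,0,0,0,85]
    - [-15,128,0,0,0,0,85]
    - [-16,135.5,0,0,0,0,85]
    - [-16,135.5,0,0,0,0,85]
    - [-16,135.5,0,0,0,0,85]

```text
clock: 30.6
eef_pos: [609.5, 3.0, 160.5]
tcp_rot: [3.049, 1.563, -3.136]
contact_force: [-0.1, -0.3, 0.1]
opening: 0.994
```

```bash
python3 heft.py pics/s10.png
```

```text
F [0.04 0.12 0.11] [0.55 0.48 0.4 ] last8 [-0.13  0.23  0.19] eff [ 1.000e-02 -6.095e+01 -3.091e+01  0.000e+00  5.000e-02 -0.000e+00] [609.4   3.8 160.6] 0.9942475362361164 31.4 [-1.     0.001 -0.008]
```

View pics/s10.png

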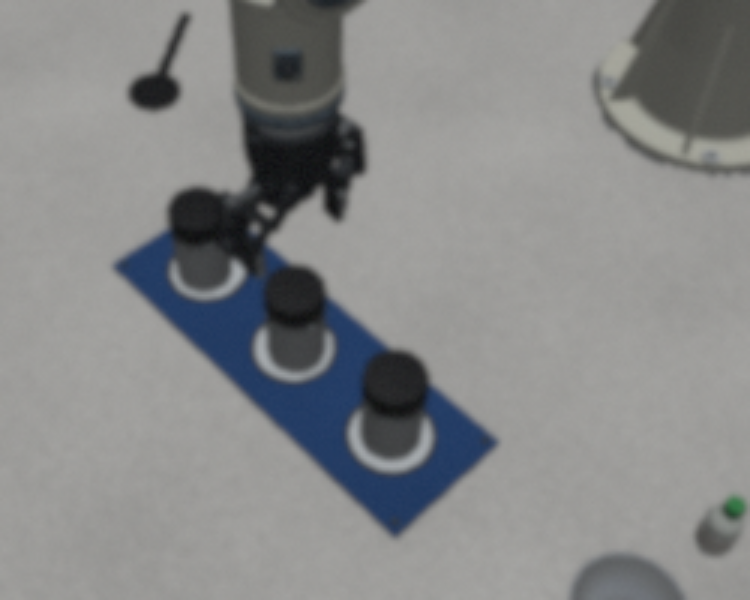

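All three stand upright on their circles, and the tool is over the middle one. I'll grip it again.

>>> step_arm:
  rows:
    - [1,0,-15,0,0,0,85]
    - [1,0,-35,0,0,0,85]
    - [1,0,-55,0,0,0,85]
    - [1,0,-75,0,0,0,85]
    - [1,0,-92,0,0,0,85]
    - [1,0,-101,0,0,0,85]
    - [1,0,-104,0,0,0,85]
    - [1,0,-104,0,0,0,85]

```text
clock: 32.4
eef_pos: [610.7, 3.8, 56.8]
tcp_rot: [3.018, 1.563, 3.116]
contact_force: [0.0, -0.2, -0.2]
opening: 0.995
```

>>> step_arm:
  rows:
    - [0,0,0,0,0,0,70]
    - [0,0,0,0,0,0,65]
    - [0,0,0,0,0,0,60]
    - [0,0,0,0,0,0,56]
    - [0,0,0,0,0,0,50]
    - [0,0,0,0,0,0,45]
    - [0,0,0,0,0,0,40]
    - [0,0,0,0,0,0,40]
  force: 60

```text
clock: 33.4
eef_pos: [610.2, 3.7, 57.3]
tcp_rot: [3.031, 1.563, 3.129]
contact_force: [-4.3, -0.7, 7.1]
opening: 0.666
```

>>> step_arm:
  rows:
    - [0,0,6,0,0,0,40]
    - [0,0,16,0,0,0,40]
    - [0,0,28,0,0,0,40]
    - [0,0,40,0,0,0,40]
    - [0,0,52,0,0,0,40]
    - [0,0,62,0,0,0,40]
    - [0,0,68,0,0,0,40]
    - [0,0,70,0,0,0,40]

```text
clock: 34.4
eef_pos: [610.3, 3.7, 127.7]
tcp_rot: [3.027, 1.563, 3.125]
contact_force: [0.9, 0.1, -6.2]
opening: 0.664
```

>>> step_arm:
  rows:
    - [0,0,6,0,0,0,40]
    - [0,0,16,0,0,0,40]
    - [0,0,28,0,0,0,40]
    - [0,0,40,0,0,0,40]
    - [0,0,50,0,0,0,40]
    - [0,0,57,0,0,0,40]
    - [0,0,60,0,0,0,40]
    - [0,0,60,0,0,0,40]

```text
clock: 35.4
eef_pos: [610.3, 3.7, 187.7]
tcp_rot: [3.023, 1.563, 3.121]
contact_force: [0.5, -0.1, -6.3]
opening: 0.662
```

```bash
python3 heft.py pics/s11.png; python3 - <<'E'
from h import *
p,d=vision.grab_frame("top"); measure("top",p,d);cv2.imwrite("pics/t11.png",p[:,:,::-1])
s=r.sense();print(s['qvel'].round(4),s['clock'])
E
```

```text
F [-0.25  0.04 -6.32] [0.57 0.39 0.41] last8 [-0.15 -0.12 -6.13] eff [-0.000e+00 -6.413e+01 -3.472e+01 -1.000e-02  7.000e-02  0.000e+00] [610.3   3.7 187.7] 0.6635767305535023 36.2 [-1.     0.001 -0.008]
top lid 375 [294.7 160.5] [[625.0, -134.3], [624.9, -134.2]] z 108.0 ext [57. 56.  0.]
top plate ((624.9456176757812, -156.4879150390625), (135.30540466308594, 104.5685806274414), 5.310208797454834)
yaw -1.4781156
left [ 759.4 -144. ]
mid [ 624.9 -156.5]
right [ 490.5 -169. ]
[ 0.0015  0.0003 -0.     -0.0006  0.0003 -0.0002] 36.25
```

View pics/s11.png

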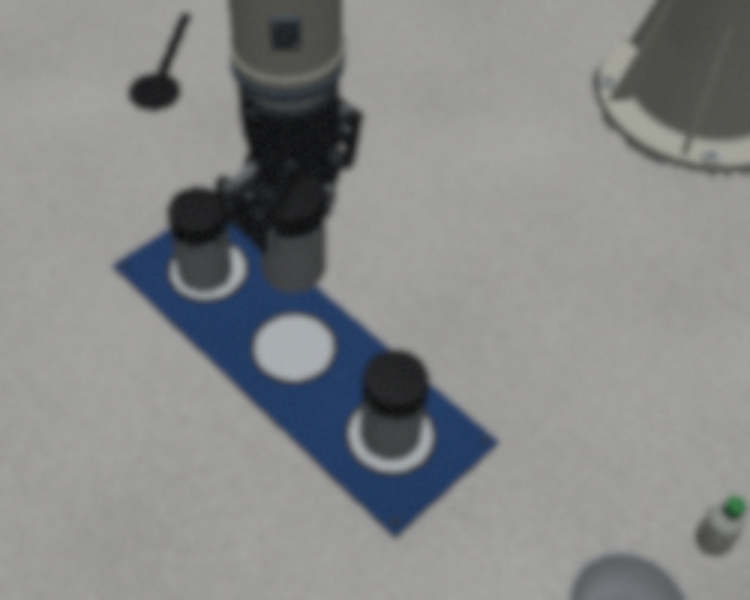

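View pics/t11.png

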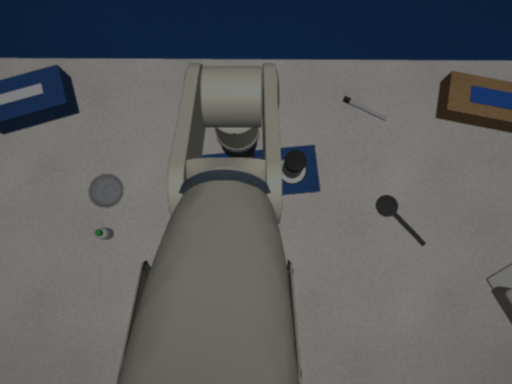

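The middle canister is held upright about 130 mm above its empty circle at crop (294,347). The other two stand on their circles, with lids at (197,215) and (395,380). In the top view the dish, drops and occluder are where they were. Handing in.

```bash
python3 -c "
from rig import order
print(order.sign_off())"
```

```text
the job is handed in; nothing more can be done
None
```

I hefted the canisters left, middle, right, lifting each about 45 mm and setting it back upright on its own circle. The middle one is clearly the heaviest:

| Canister | Wrist force | Approx. mass |
|---|---|---|
| Left | 3.2 N | 0.32 kg |
| Middle | 6.3 N | 0.64 kg |
| Right | 1.9 N | 0.19 kg |

I then gripped the middle canister again and lifted it about 130 mm above the plate. I handed the job in at about 36 s.

**Last checks:** The load was steady at 6.3 N, the finger opening was 57 mm and the arm was at rest. The scene view showed the left and right canisters upright on their circles. The dish, drops and occluder looked unmoved by eye.

**Disagreements and gaps:**
- **Camera disagreement:** the two cameras differed by about 6 mm in x on the lid positions. I gripped between the two values, which worked.
- **Left set-down:** the left canister was still about 1 mm off the plate at its first set-down, so I lowered it further before releasing.
- **Last top view:** the arm hid the left and middle circles, so only the right canister was re-measured there, within about 1 mm of its start.

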